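Hold the moisture analyser's hood just below its balance point

TASK

The hinge springs of the moisture analyser's hood are about to be adjusted. Press the hood-release key at its front right fully down so that the hood springs ajar, take the hood by the grip at its front and raise it past its balance point, where the springs take over, without letting it swing up to its open stop; then ease it back to about five degrees below the balance point. Finish while still holding it there steadily with the gripper, and leave the sample pan and everything else on the bench where it is.

Things in the scene. Friction and masses are not known exactly. Their poses are not given: they have to be found in the camera images.
- analyser: the moisture analyser, a bench instrument in cream plastic, fixed to the bench: 340 mm deep, 220 mm wide, 132 mm high with its grey hood shut. Origin on the bench under it, 185 mm behind its front edge and midway across; its x axis points from the console (front, towards the robot) to the hinge (back), y to its left, z up. The console with the display fills the front left (its face 57 to 68 mm above the bench), the release key the front right
- release_key (a joint): angle of the hood-release key: 0 at rest, 0.22 rad down at its stop. Pressing the key tips a steel latch hook off the hood; the key's spring brings it back up when it is let go. At the key_pad point it takes about 3 N to start it and 8 N at the stop
- key_pad (a point): the point to press, on the upper face of the grey ribbed key (a plate 82 mm long and 66 mm wide at the analyser's front right, hinged at its back end), 66 mm in front of the key's hinge and 22 mm behind its front edge, 64 mm above the bench at rest; it goes down 14 mm to the stop; it lies 132 mm in front of the analyser's origin and 60 mm to the right
- hood (a joint): opening angle of the hood: 0 shut and latched, 1.35 rad at its open stop. When unlatched a sprung pin pushes it ajar to 0.08 rad and it stays so. The hood weighs 1.7 kg and coil springs in the hinge carry part of it: below the balance point at 0.96 rad (55 degrees; true to about 0.02 rad) it sinks when let go, above it the springs swing it up to the stop. Lifting it at the grip takes about 4 N ajar, 1 N at 0.8 rad, nothing at 0.96 rad, and at 1.1 rad it pulls up with 1 N
- hood_grip (a point): centre of the grip, a dark tongue that sticks out 45 mm from the middle of the hood's front wall towards the robot: 32 mm wide in y with flat sides, 14 mm thick, its upper face ribbed; when shut it is 78 mm in front of the analyser's origin and 106 mm above the bench. It moves with the hood on a circle of 203 mm about hood_hinge; free space on both sides, and the console's face 40 mm below its centre when shut
- hood_hinge (a point): the middle of the hood's hinge axis, which is level and runs along the analyser's y axis, 100 mm above the bench and 125 mm behind the analyser's origin; fixed to the analyser. At opening angle a the grip lies 203 mm x cos(a) - 6 mm x sin(a) in front of it and 203 mm x sin(a) + 6 mm x cos(a) above it
- sample_pan: loose aluminium pan, 94 mm across and 9 mm high, with a white paper disc, lying in the analyser's chamber under the hood; origin at the centre of its underside; stays there
- jar: loose white jar, 66 mm across and 100 mm high, to the right of the analyser; origin at the centre of its underside; bystander
- beaker: loose glass beaker, 72 mm across and 85 mm high, to the left of the analyser; origin at the centre of its underside; bystander
- pan_stack: loose stack of clean aluminium pans, 94 mm across and 30 mm high, at the right in front of the analyser; origin at the centre of its underside; bystander
- tweezers: loose steel tweezers, 130 mm long and 8 mm high, lying on the bench in front of the analyser's left half; origin under the middle; bystander
- check_weight: loose steel knob weight, 38 mm across and 60 mm high, to the left of the analyser's console; origin at the centre of its underside; bystander

How it is judged (in metres and radians):
On the way, in this order (a step that is already met when the one before it is completed fails the run):
1. the release key is pressed down to its stop (value of joint release_key above 0.195 rad), for 0.1 s.
2. the hood is raised past its balance point (value of joint hood above 0.985 rad), for 0.1 s.
At the end, for the whole second after the job is handed in: the gripper's fingers hold the hood (at least 0.2 N on it) at rest at 0.79 to 0.93 rad, that is 2 to 10 degrees below its balance point of 0.96 rad; the release key is back up; the sample pan is still in the chamber (value of joint hood between 0.79 and 0.93 rad and velocity of joint hood between -0.06 and 0.06 rad/s and contact force between the fingers and hood above 0.2 N and value of joint release_key below 0.03 rad and horizontal distance between sample_pan and analyser below 0.065 m); the arm keeps its last pose, push and grip.
It fails at once if the hood swung up to its open stop (value of joint hood above 1.31 rad).
It fails at once if the hood was let fall (velocity of joint hood below -1.5 rad/s).
It fails at once if the sample pan or something else on the bench was moved by more than 25 mm (distance of any of sample_pan, jar, beaker, pan_stack, tweezers, check_weight from where it was at the start of the episode above 0.025 m).
It also fails if it takes over 45 s, if anything falls off the work surface, if the arm or the gripper's body presses on something with over 40 N, if the wrist force passes 120 N, or if a joint passes its speed limit or range.

ROBOT

A 6-joint arm with a two-finger parallel gripper is mounted at the origin on the work surface. World frame = base frame: x ahead of the robot, y to its left, z up, the work surface at z = 0. Lengths are in mm, angles in rad, forces in N, time in s.
With the tool pointing down it reaches from about 350 to 975 mm from the base axis. Payload 7.1 kg.
Tool frame: the origin (TCP) lies midway between the tips of the shut fingers; the grasp point (between the pads) lies pinch_z behind it (pinch_z is the distance from the TCP to the grasp point, in mm); z points along the fingers, y is the line along which they close (so a half turn about z gives the same grasp; the last joint's range is limited). The gripper opens to 88 mm and grips with 3 to 60 N. Pads are 20 mm wide; open, the fingers measure 115 mm over their backs; the gripper's body (75 mm by 178 mm) begins 61 mm behind the grasp point.
Start: joints at [-0.019, 0.423, 1.63, -0, 1.089, -0.019], TCP at [624.984, 0.026, 222.675] pointing down, gripper open.
Joint ranges: [-3, 3], [-0.9, 2.11], [0.09, 2.58], [-1.31, 4.45], [0.11, 2.69], [-2.54, 2.54]. Speed limits (rad/s): [2.39, 2.39, 3.01, 3.14, 3.14, 3.14].

INTERFACE

Orientations are given as a rotation vector (axis times angle).
In Python, from workcell import get_obs, get_image, close_job, pinch_z gives the robot as it stands.
- The arm moves only by the tool jog_arm, never from a script. Its argument "commands" is a list of rows, each a list of 3 entries, a list of its own where there are three numbers: the gripper command: -1 is shut, 1 is fully open, values between are in proportion, then the shift along the tool's x, y, z as a fraction of full scale, then the turn, a rotation vector about the tool's x, y, z as a fraction of full scale. In form: [[gripper, [tx, ty, tz], [rx, ry, rz]], ...]. A call has 1 to 10 rows; each row shifts and turns the commanded pose from where the row before left it, along the tool's axes as they then stand; what a row does not reach is not made up. Full scale, the value 1, is 0.1 m for a shift and 45 degrees for a turn. A row lasts 1/10 s, in which the tool goes at most 50 mm and 8.59 degrees, less where a joint would pass 70% of its speed; a pose out of reach is approached as far as the arm can. A call with a number of a shift or a turn outside -1 to 1 is refused whole. A call with a gripper value outside its range is refused whole. The fingers move at their own pace and stop on an object; the grip force is fixed at half the most. Time passes only in rows, so rows that do not move let the fingers close. It gives the time, the measured TCP pose, the force, the opening and the grip force at its end, in the units of the state.
- get_obs(): the state, without advancing time (a new reading comes with each control period).
- get_image(name): name is "scene" or "side" or "wrist"; returns a dict with "image" (480x640x3 uint8, blue, green, red), "z_map" (480x640 float32, mm along the optical axis (not along the pixel's ray), 0 where there is no reading), "intrinsics" (3x3 intrinsics, pixels), "eye" and "orientation" of the camera in the world; the wrist camera has in their place "mount" (4x4, takes a point from camera to tool coordinates, whose origin is the TCP and whose axes are the flange's). Camera axes: x right, y down, z forward; pixel columns grow to the right and rows downward; lengths in mm; the calibration is good to about 2 mm. The wrist camera is an equidistant fisheye: a pixel r from the principal point sees the ray r / f radians off the axis. A picture is of the moment at which its call begins: read the wrist's pose just before it.
- close_job(): hands the job in; it is judged then, once.
The state is a dict: "t": time; "qpos": joint angles; "qvel": joint speeds; "joint_torque": joint torques, N m; "ee_pos": TCP position; "orientation": TCP orientation; "ft_force": force on the tool from outside, world axes, zero at the start; "moment": the same for the moment, N m; "width": finger opening in mm; "grasp_force": force on a finger pad.
Only numpy, scipy, OpenCV 4.12 (cv2) and the standard library are available. Lean on these libraries where they do the work, as an engineer would, in place of code of your own. Each camera call takes 0.05 s, during which the arm holds its last target. There are 200 camera calls.

## Working session

There is one attempt and no reset: what is moved stays moved. The work goes in short steps, Python scripts to look and compute and a tool call to move; the robot and the scene stay as the last step left them, time stands still between calls to the robot, and variables do not carry over. Pictures are saved under pics/ and viewed, at most 10 in all, crops included, and the job is handed in when it is done.

Besides the shell and the picture viewer there is one more tool, called after ">>>" as name(argument=value, ...), one argument or row to a line, values as JSON. jog_arm: Moves the arm, as the interface text tells. Its arguments: {"type":"object","properties":{"commands":{"type":"array","items":{"type":"array"}}},"required":["commands"]}

```bash
mkdir -p pics
python3 - <<'E'
from workcell import *
import cv2,numpy as np
o=get_obs();print(o,pinch_z)
for n in("scene","side"):
    d=get_image(n);cv2.imwrite(f"pics/{n}.png",d["image"]);np.savez(f"{n}.npz",**d);print(n,d["intrinsics"],d["eye"],d["orientation"])
E
```

```text
{'t': 0.0, 'qpos': array([-1.90220948e-02,  4.23826423e-01,  1.63065129e+00,  4.08809557e-05,
        1.08855046e+00, -1.90183969e-02]), 'qvel': array([ 0.00090606,  0.0009965 , -0.00101491,  0.00013914,  0.00015788,
       -0.00056127]), 'joint_torque': array([ 1.28069914e-03, -5.44622147e+01, -2.73670936e+01,  6.42951974e-02,
        2.27214623e-02, -1.51321510e-04]), 'ee_pos': array([6.24480619e+02, 3.30076834e-02, 2.21925884e+02]), 'orientation': array([-2.22071736e+00, -2.22066699e+00,  1.52236368e-03]), 'ft_force': array([ 0.26291982, -0.67226259, -0.14161833]), 'moment': array([-0.0344363 , -0.03931389,  0.01569099]), 'grasp_force': 0.0, 'width': 87.66395548315244} 18.700000000000003
scene [[469.36946988   0.         323.11228935]
 [  0.         469.36946988 242.85863849]
 [  0.           0.           1.        ]] [919.79633076 577.91666866 592.28496664] [-0.74776397 -2.56602972  1.19587131]
side [[562.15543089   0.         330.7997494 ]
 [  0.         562.15543089 237.70997609]
 [  0.           0.           1.        ]] [ 497.96592888 -712.5214655   628.3435799 ] [-2.1910304   0.13087299 -0.05648014]
```

View pics/scene.png

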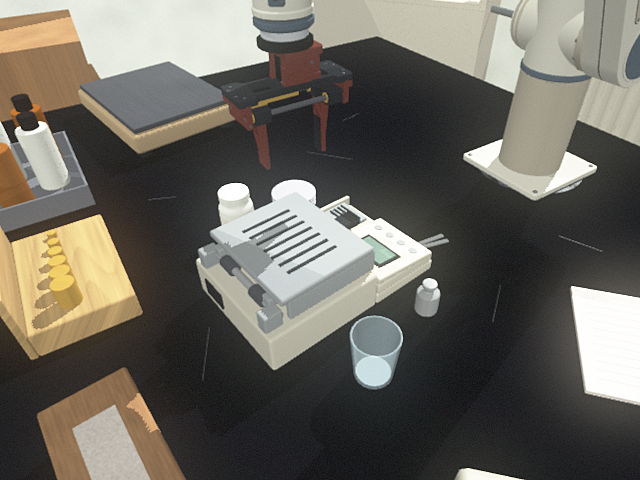

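View pics/side.png

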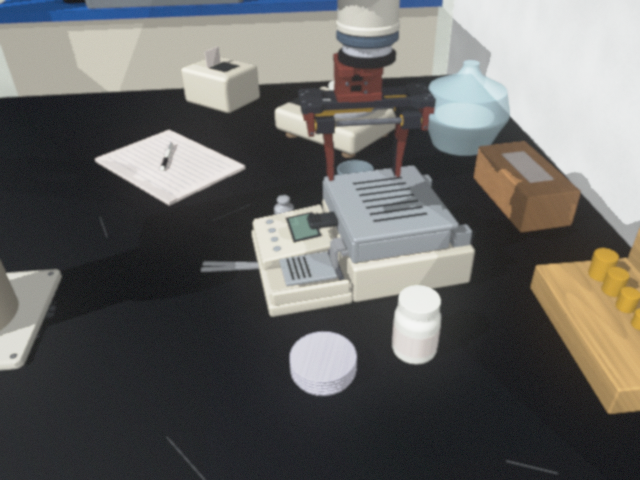

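The scene view shows the analyser at about (310,270), with the beaker at (375,350) and the weight at (428,297). In the side view the ribbed key is at (310,268), the dark grip at (322,220), the jar at (415,323) and the pan stack at (323,362). Next I'll fuse both depth maps into a footprint.

```bash
cat > h.py <<'E'
import numpy as np,cv2
from scipy.spatial.transform import Rotation as R
def cloud(d):
    z=d["z_map"];v,u=np.indices(z.shape);K=d["intrinsics"]
    p=np.stack([(u-K[0,2])/K[0,0]*z,(v-K[1,2])/K[1,1]*z,z],-1)
    w=p@R.from_rotvec(d["orientation"]).as_matrix().T+d["eye"]
    w[z==0]=np.nan
    return w
E
python3 - <<'E'
from h import *
P=[]
for n in("scene","side"):
    d=np.load(n+".npz");w=cloud(d);im=d["image"]
    if n=="side":
        for uv in((310,268),(322,220),(283,259),(350,296),(340,275)):print(uv,w[uv[1],uv[0]].round(1))
    m=(w[...,2]>12)&(w[...,2]<145);P.append(w[m])
P=np.vstack(P)
H=np.zeros((400,400),np.uint8) # 2mm; x 300..1100,y -400..400
i=((P[:,0]-300)/2).astype(int);j=((P[:,1]+400)/2).astype(int)
k=(i>=0)&(i<400)&(j>=0)&(j<400);H[i[k],j[k]]=255
H=cv2.morphologyEx(H,cv2.MORPH_CLOSE,np.ones((5,5)));H=cv2.morphologyEx(H,cv2.MORPH_OPEN,np.ones((5,5)))
cs,_=cv2.findContours(H,0,2)
for c in cs:
    if cv2.contourArea(c)>200:
        (y,x),s,a=cv2.minAreaRect(c);print("x",x*2+300,"y",y*2-400,"size",np.array(s)*2,a)
cv2.imwrite("pics/H.png",H)
E
```

```text
(310, 268) [541.4 -11.5  64.4]
(322, 220) [567.7  47.9 115. ]
(283, 259) [499.6  17.9  64. ]
(350, 296) [601.9 -43.3  26.3]
(340, 275) [586.6 -35.7  65.1]
x 998.3259887695312 y 235.87518310546875 size [114.43177032 223.39953613] 84.4006576538086
x 989.0 y -160.0 size [166. 264.] 90.0
x 683.0 y -143.0 size [66. 70.] 90.0
x 543.0 y -169.0 size [94. 94.] 90.0
x 507.0 y 215.0 size [38. 38.] 90.0
x 626.9384460449219 y 66.49237060546875 size [344.32037354 227.47969055] 82.87498474121094
```

View pics/H.png

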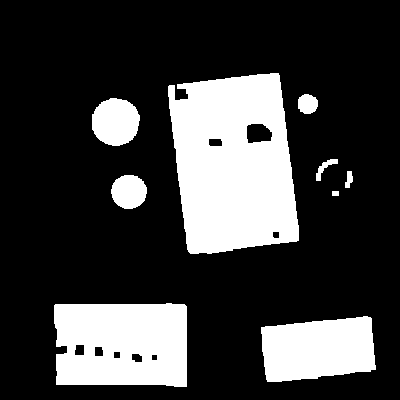

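The footprint gives the analyser a yaw of about 7.1° and its origin near (642, 68). I'll plan the approach to the key.

```bash
cat >> h.py <<'E'
yaw=np.radians(7.1);c,s=np.cos(yaw),np.sin(yaw)
AX=np.array([c,s,0]);AY=np.array([-s,c,0]);O=np.array([641.9,68.4,0])
def A(x,y,z): return O+x*AX+y*AY+np.array([0,0,z])
def rot(t):   # tool x ahead, fingers tilted ahead by t deg
    b=np.column_stack([AX,-AY,[0,0,-1]]);return R.from_matrix(b)*R.from_euler('y',t,degrees=True)
def rows(p,r,targets,g,n=None):
    out=[]
    for pt,rt in targets:
        dr=np.degrees((r.inv()*rt).magnitude())
        k=n or int(max(1,np.ceil(np.linalg.norm(pt-p)/40),np.ceil(dr/7.5)))
        for i in range(k):
            f=1/(k-i);d=r.inv().apply(pt-p)*f/100;w=(r.inv()*rt).as_rotvec()*f/np.radians(45)
            d=d.round(2);w=w.round(2)
            p=p+r.apply(d*100);r=r*R.from_rotvec(w*np.radians(45))
            out.append([g,d.tolist(),w.tolist()])
    print(len(out));print(out)
def now():
    from workcell import get_obs
    o=get_obs();return o["ee_pos"],R.from_rotvec(o["orientation"])
E
python3 - <<'E'
from h import *
p,r=now();print(A(-132,-60,64),A(-78,0,106))
rows(p,r,[(A(-125,-60,100),rot(20))],-1)
E
```

```text
[518.3282728  -7.4553112  64.       ] [564.49810884  58.75908481 106.        ]
12
[[-1, [-0.01, -0.08, 0.1], [-0.03, 0.03, 0.15]], [-1, [-0.02, -0.08, 0.1], [-0.03, 0.03, 0.15]], [-1, [-0.03, -0.08, 0.1], [-0.03, 0.03, 0.15]], [-1, [-0.04, -0.08, 0.09], [-0.03, 0.03, 0.15]], [-1, [-0.05, -0.08, 0.09], [-0.03, 0.03, 0.15]], [-1, [-0.06, -0.07, 0.09], [-0.03, 0.03, 0.15]], [-1, [-0.08, -0.07, 0.08], [-0.02, 0.03, 0.15]], [-1, [-0.08, -0.06, 0.08], [-0.03, 0.03, 0.15]], [-1, [-0.09, -0.05, 0.08], [-0.02, 0.03, 0.16]], [-1, [-0.1, -0.04, 0.08], [-0.03, 0.03, 0.15]], [-1, [-0.11, -0.03, 0.07], [-0.02, 0.03, 0.16]], [-1, [-0.12, -0.02, 0.07], [-0.03, 0.02, 0.15]]]
```

>>> jog_arm(
  commands=[
    [-1,[-0.01,-0.08,0.1],[-0.03,0.03,0.15]],
    [-1,[-0.02,-0.08,0.1],[-0.03,0.03,0.15]],
    [-1,[-0.03,-0.08,0.1],[-0.03,0.03,0.15]],
    [-1,[-0.04,-0.08,0.09],[-0.03,0.03,0.15]],
    [-1,[-0.05,-0.08,0.09],[-0.03,0.03,0.15]],
    [-1,[-0.06,-0.07,0.09],[-0.03,0.03,0.15]],
    [-1,[-0.08,-0.07,0.08],[-0.02,0.03,0.15]],
    [-1,[-0.08,-0.06,0.08],[-0.03,0.03,0.15]],
    [-1,[-0.09,-0.05,0.08],[-0.02,0.03,0.16]],
    [-1,[-0.1,-0.04,0.08],[-0.03,0.03,0.15]],
  ],
)

```text
t: 1.1
ee_pos: [543.2, -5.5, 120.9]
orientation: [-3.037, -0.569, -0.479]
ft_force: [-0.4, -0.3, -0.5]
width: 11.2
grasp_force: 0.0
```

>>> jog_arm(
  commands=[
    [-1,[-0.11,-0.03,0.07],[-0.02,0.03,0.16]],
    [-1,[-0.12,-0.02,0.07],[-0.03,0.02,0.15]],
    [-1,[0,0,0],[0,0,0]],
  ],
)

```text
t: 1.4
ee_pos: [522.5, -5.9, 98.8]
orientation: [-3.068, -0.193, -0.532]
ft_force: [-0.0, 0.3, 0.8]
width: 0.6
grasp_force: 0.0
```

Run:
```python
from h import *
from workcell import *
o=get_obs();p,r=now();print(p,(rot(20).inv()*r).as_rotvec(degrees=True),A(-125,-60,100),o["ft_force"],o["width"],o["qpos"])
rows(p,r,[(A(-125,-60,72),rot(20)),(A(-125,-60,50),rot(20))],-1,3)
d=get_image("side");cv2.imwrite("pics/s2.png",d["image"][150:350,200:500].repeat(2,0).repeat(2,1))
```

```text
[522.50297279  -5.87815348  98.82383272] [ 0.05867261 -0.33216209 -0.08871891] [525.27459637  -6.59010087 100.        ] [-0.01687223  0.32599879  0.82079583] 0.6224436970968917 [-0.07384129  0.38282872  2.16053101  0.25472549  0.26964953  1.13684259]
6
[[-1, [-0.02, 0.0, 0.09], [-0.0, 0.0, 0.0]], [-1, [-0.02, 0.01, 0.09], [-0.0, 0.0, 0.0]], [-1, [-0.03, 0.0, 0.08], [-0.0, 0.01, 0.0]], [-1, [-0.02, 0.0, 0.07], [-0.0, -0.0, 0.0]], [-1, [-0.03, 0.0, 0.07], [-0.0, -0.0, 0.0]], [-1, [-0.02, 0.0, 0.07], [-0.0, -0.0, 0.0]]]
```

View pics/s2.png

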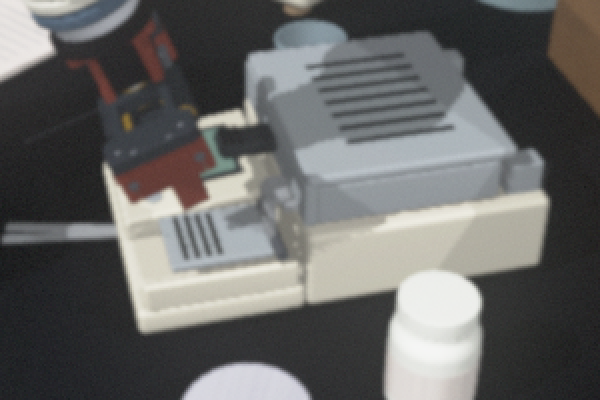

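The gripper hangs over the console with its closed tips above the ribbed key, which is at crop (200,235). I'll press down.

>>> jog_arm(
  commands=[
    [-1,[-0.02,0.0,0.09],[0,0,0]],
    [-1,[-0.02,0.01,0.09],[0,0,0]],
    [-1,[-0.03,0.0,0.08],[0,0.01,0]],
    [-1,[-0.02,0.0,0.06],[0,0,0]],
    [-1,[-0.02,0.0,0.06],[0,0,0]],
  ],
)

```text
t: 1.95
ee_pos: [529.5, -7.2, 61.0]
orientation: [-3.065, -0.197, -0.553]
ft_force: [-2.5, -1.0, 5.4]
width: 0.1
grasp_force: 2.8
```

>>> jog_arm(
  commands=[
    [-1,[-0.02,0.0,0.05],[0,0,0]],
    [-1,[0,0.0,0],[0,0,0]],
  ],
)

```text
t: 2.15
ee_pos: [529.7, -7.2, 55.7]
orientation: [-3.065, -0.197, -0.553]
ft_force: [-1.1, 0.3, 3.7]
width: 0.1
grasp_force: 2.1
```

>>> jog_arm(
  commands=[
    [-1,[-0.02,0.0,0.04],[0,0,0]],
    [-1,[-0.02,0.0,0.02],[0,0,0]],
    [-1,[0,0.0,0],[0,0,0]],
  ],
)

```text
t: 2.45
ee_pos: [530.3, -7.3, 51.2]
orientation: [-3.064, -0.197, -0.562]
ft_force: [-3.8, 3.4, 23.6]
width: 0.7
grasp_force: 12.4
```

>>> jog_arm(
  commands=[
    [-1,[-0.01,0.0,0.03],[0,0,0]],
    [-1,[0,0.0,0],[0,0,0]],
  ],
)

```text
t: 2.65
ee_pos: [530.6, -7.3, 50.1]
orientation: [-3.063, -0.197, -0.566]
ft_force: [-18.2, 2.1, 58.1]
width: 0.4
grasp_force: 30.2
```

The force jumped, so the key is at its stop. I'll back off and open the gripper.

>>> jog_arm(
  commands=[
    [-1,[0.0,0.0,-0.2],[0,0,0]],
    [-1,[0.0,0.0,-0.3],[0,0,0]],
    [-1,[0,0.0,-0.4],[0,0,0]],
    [0.3,[0,0,-0.4],[0,0,0]],
    [0.3,[0,0,0],[0,0,0]],
  ],
)

```text
t: 3.15
ee_pos: [484.1, -13.3, 172.4]
orientation: [-3.064, -0.197, -0.565]
ft_force: [0.1, 0.1, 0.4]
width: 12.9
grasp_force: 0.0
```

Run:
```python
from h import *
from workcell import *
o=get_obs();p,r=now();print(p,o["qpos"],o["width"])
d=get_image("side");cv2.imwrite("pics/s3.png",d["image"][150:350,200:500].repeat(2,0).repeat(2,1))
w=cloud(d)
# dark grip points in the analyser frame
q=w-O;x=q@AX;y=q@AY;z=q[...,2];g=d["image"].max(-1)
m=(x>-104)&(x<-58)&(abs(y)<40)&(z>90)&(z<160)
for lo,hi in((-100,-85),(-85,-70)):
    k=m&(x>lo)&(x<hi);print(k.sum(),np.percentile(y[k],[2,50,98]),np.percentile(z[k],[5,50,95]),g[k].mean())
print(np.nanmin(x[m]))
a=.08;print("exp z",100+203*np.sin(a)+6*np.cos(a))
# hood top slope
k=(abs(y)<80)&(x>-30)&(x<80)&(z>120)&(z<180);f=np.polyfit(x[k],z[k],1);print("slope",f)
```

```text
[484.12380373 -13.34751744 172.43527191] [-0.10212646  0.17463823  2.20823103  0.19750106  0.40926767  1.17290057] 12.891107446531693
124 [-15.88591973  -6.59809793  12.74845604] [121.68798122 129.94029111 133.34802391] 64.53225806451613
140 [-16.01445166  -9.76490075  12.71247103] [119.91004105 129.48974549 132.61383243] 62.128571428571426
-97.52455667202614
exp z 122.20349311355777
slope [-7.83864696e-02  1.43051788e+02]
```

View pics/s3.png

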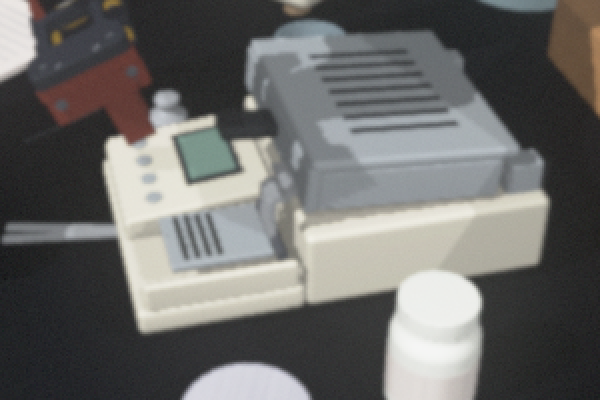

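The hood is ajar (slope 0.078), the key is back up, and the dark grip is at crop (250,125). I'll plan the grasp.

```bash
cat >> h.py <<'E'
def C(a): return A(125-(203*np.cos(a)-6*np.sin(a)),0,100+203*np.sin(a)+6*np.cos(a))
def T(a,dep=13,out=3,back=0,t0=20):
    t=t0-np.degrees(a-.08);r=rot(t)
    return C(a)+out*(-np.cos(a)*AX+np.sin(a)*np.array([0,0,1]))+r.apply([0,0,dep-back]),r
E
python3 - <<'E'
from h import *
p,r=now();print(T(.08,back=60)[0],T(.08)[0])
rows(p,r,[T(.08,back=60),T(.08)],0.7)
E
```

```text
[546.69903781  56.54209332 166.60879037] [567.06288851  59.07854501 110.22723313]
5
[[0.7, [0.22, -0.2, 0.1], [0.0, -0.01, 0.0]], [0.7, [0.22, -0.21, 0.09], [0.0, -0.0, 0.0]], [0.7, [0.21, -0.2, 0.09], [0.0, -0.01, 0.01]], [0.7, [0.0, -0.0, 0.3], [0.0, 0.0, -0.0]], [0.7, [0.0, -0.0, 0.3], [0.0, 0.0, -0.0]]]
```

>>> jog_arm(
  commands=[
    [0.7,[0.22,-0.2,0.1],[0,-0.01,0]],
    [0.7,[0.22,-0.21,0.09],[0,0,0]],
    [0.7,[0.21,-0.2,0.09],[0,-0.01,0.01]],
    [0.7,[0,0,0],[0,0,0]],
    [0.7,[0,0,0],[0,0,0]],
    [0.7,[0,0,0],[0,0,0]],
    [0.7,[0,0,0],[0,0,0]],
    [0.7,[0,0,0],[0,0,0]],
  ],
)

```text
t: 4.0
ee_pos: [543.8, 55.9, 163.4]
orientation: [-3.07, -0.181, -0.527]
ft_force: [0.1, 1.2, 0.0]
width: 74.1
grasp_force: 0.0
```

Run:
```python
from h import *
p,r=now()
rows(p,r,[T(.08)],0.7,3)
```

```text
3
[[0.7, [0.01, -0.0, 0.19], [0.0, 0.0, -0.0]], [0.7, [0.02, -0.0, 0.19], [0.0, 0.01, -0.0]], [0.7, [0.01, -0.0, 0.2], [0.0, 0.0, -0.01]]]
```

>>> jog_arm(
  commands=[
    [0.7,[0.01,0,0.19],[0,0,0]],
    [0.7,[0.02,0,0.19],[0,0.01,0]],
    [0.7,[0.01,0,0.2],[0,0,-0.01]],
    [0.7,[0,0,0],[0,0,0]],
  ],
)

```text
t: 4.4
ee_pos: [566.6, 58.9, 108.4]
orientation: [-3.068, -0.193, -0.535]
ft_force: [-0.6, 0.3, 0.3]
width: 74.5
grasp_force: 0.0
```

>>> jog_arm(
  commands=[
    [-1,[0,0,0],[0,0,0]],
    [-1,[0,0,0],[0,0,0]],
    [-1,[0,0,0],[0,0,0]],
    [-1,[0,0,0],[0,0,0]],
    [-1,[0,0,0],[0,0,0]],
    [-1,[0,0,0],[0,0,0]],
    [-1,[0,0,0],[0,0,0]],
    [-1,[0,0,0],[0,0,0]],
  ],
)

```text
t: 5.2
ee_pos: [567.3, 60.0, 110.3]
orientation: [-3.067, -0.194, -0.54]
ft_force: [-0.6, 6.8, 0.5]
width: 32.2
grasp_force: 30.0
```

Run:
```python
from h import *
from workcell import *
o=get_obs();p,r=now();print(p,T(.08)[0],(T(.08)[1].inv()*r).as_rotvec(degrees=True),o["width"],o["grasp_force"],o["ft_force"])
d=get_image("side");cv2.imwrite("pics/s4.png",d["image"][150:350,200:500].repeat(2,0).repeat(2,1))
rows(p,r,[T(a) for a in np.linspace(.08,.6,11)[1:]],-1,1)
```

```text
[567.32415521  59.99202234 110.33799505] [567.06288851  59.07854501 110.22723313] [ 0.03094454 -0.03894251 -0.13412618] 32.17306489926556 30.0032776594162 [-0.57484986  6.83781882  0.47543461]
10
[[-1, [0.04, 0.01, -0.1], [-0.0, -0.07, 0.0]], [-1, [0.04, -0.0, -0.09], [-0.0, -0.06, 0.0]], [-1, [0.05, -0.0, -0.1], [-0.0, -0.07, 0.0]], [-1, [0.04, -0.0, -0.09], [-0.0, -0.06, 0.0]], [-1, [0.04, -0.0, -0.1], [0.0, -0.07, 0.0]], [-1, [0.05, -0.0, -0.09], [0.0, -0.07, 0.0]], [-1, [0.04, -0.0, -0.1], [0.0, -0.06, 0.0]], [-1, [0.04, -0.0, -0.09], [0.0, -0.07, 0.0]], [-1, [0.04, -0.0, -0.1], [0.0, -0.07, 0.0]], [-1, [0.05, -0.0, -0.09], [0.0, -0.06, 0.0]]]
```

View pics/s4.png

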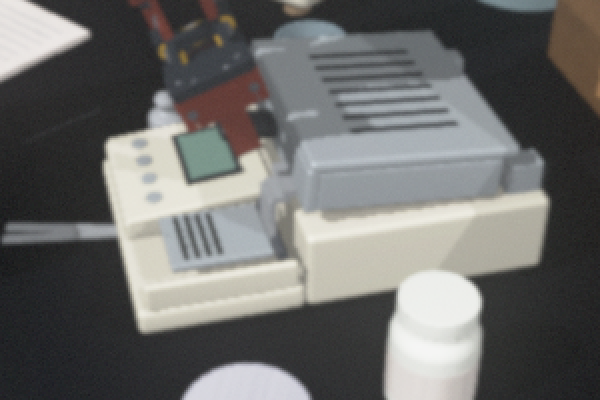

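The fingers hold the grip at crop (260,120) with a width of 32 mm. I'll raise the hood slowly.

>>> jog_arm(
  commands=[
    [-1,[0.04,0.01,-0.1],[0,-0.07,0]],
    [-1,[0.04,0,-0.09],[0,-0.06,0]],
    [-1,[0.05,0,-0.1],[0,-0.07,0]],
    [-1,[0.04,0,-0.09],[0,-0.06,0]],
    [-1,[0.04,0,-0.1],[0,-0.07,0]],
    [-1,[0,0,0],[0,0,0]],
  ],
)

```text
t: 5.85
ee_pos: [577.1, 61.2, 162.5]
orientation: [-3.126, -0.197, -0.138]
ft_force: [2.5, 8.0, -6.0]
width: 31.6
grasp_force: 30.0
```

>>> jog_arm(
  commands=[
    [-1,[0.05,0,-0.09],[0,-0.07,0]],
    [-1,[0.04,0,-0.1],[0,-0.06,0]],
    [-1,[0.04,0,-0.09],[0,-0.07,0]],
    [-1,[0.04,0,-0.1],[0,-0.07,0]],
    [-1,[0.05,0,-0.09],[0,-0.06,0]],
    [-1,[0,0,0],[0,0,0]],
  ],
)

```text
t: 6.45
ee_pos: [598.5, 63.9, 208.4]
orientation: [3.114, 0.197, -0.272]
ft_force: [-4.1, 5.3, -1.1]
width: 31.9
grasp_force: 30.0
```

```bash
cat >> h.py <<'E'
def est(p,r,dep=13,out=3):  # hood angle from the point gripped
    g=p-r.apply([0,0,dep])-A(125,0,100);f=-g@AX;return np.arctan2(g[2],f)-np.arctan2(6,203+out),np.hypot(f,g[2])
E
python3 - <<'E'
from h import *
from workcell import *
o=get_obs();p,r=now();a,rad=est(p,r);print(a,rad,(T(a)[1].inv()*r).as_rotvec(degrees=True),o["width"],o["grasp_force"],o["ft_force"])
rows(p,r,[T(a) for a in np.linspace(a,1.035,10)[1:]],-1,1)
E
```

```text
0.6006393357615292 205.85285012367245 [ 0.05957542 -0.13070236 -0.13000498] 31.92341382317011 30.002934336662292 [-4.13996369  5.33393964 -1.14267485]
9
[[-1, [0.04, 0.01, -0.09], [-0.0, -0.06, 0.0]], [-1, [0.04, -0.0, -0.09], [-0.0, -0.06, 0.0]], [-1, [0.04, -0.0, -0.09], [-0.0, -0.06, 0.0]], [-1, [0.04, -0.0, -0.08], [-0.0, -0.06, 0.0]], [-1, [0.04, -0.0, -0.09], [-0.0, -0.06, 0.0]], [-1, [0.04, -0.0, -0.09], [-0.0, -0.07, 0.0]], [-1, [0.04, -0.0, -0.09], [-0.0, -0.06, 0.0]], [-1, [0.04, -0.0, -0.09], [-0.0, -0.06, 0.0]], [-1, [0.04, -0.0, -0.08], [-0.0, -0.06, 0.0]]]
```

It's tracking well, so I'll continue past the balance point and dwell there.

>>> jog_arm(
  commands=[
    [-1,[0.04,0,-0.09],[0,-0.06,0]],
    [-1,[0.04,0,-0.09],[0,-0.06,0]],
    [-1,[0.04,0,-0.09],[0,-0.06,0]],
    [-1,[0.04,0,-0.08],[0,-0.06,0]],
    [-1,[0.04,0,-0.09],[0,-0.06,0]],
    [-1,[0.04,0,-0.09],[0,-0.07,0]],
    [-1,[0.04,0,-0.09],[0,-0.06,0]],
    [-1,[0.04,0,-0.09],[0,-0.06,0]],
    [-1,[0.04,0,-0.08],[0,-0.06,0]],
    [-1,[0,0,0],[0,0,0]],
  ],
)

```text
t: 7.45
ee_pos: [659.2, 71.5, 269.0]
orientation: [2.958, 0.188, -0.925]
ft_force: [-2.9, 5.0, 4.8]
width: 31.8
grasp_force: 30.0
```

>>> jog_arm(
  commands=[
    [-1,[0,0,0],[0,0,0]],
    [-1,[0,0,0],[0,0,0]],
  ],
)

```text
t: 7.65
ee_pos: [658.7, 71.4, 268.8]
orientation: [2.96, 0.188, -0.921]
ft_force: [-1.7, 5.5, 0.5]
width: 31.8
grasp_force: 30.0
```

Run:
```python
from h import *
from workcell import *
o=get_obs();p,r=now();a,rad=est(p,r);print(a,rad,(T(a)[1].inv()*r).as_rotvec(degrees=True),o["width"],o["grasp_force"],o["ft_force"])
d=get_image("side");cv2.imwrite("pics/s5.png",d["image"])
d=get_image("scene");w=cloud(d)-O;x=w@AX;y=w@AY;z=w[...,2];cv2.imwrite("pics/s6.png",d["image"])
# hood's upper plate lies at ~32 mm above hinge line: fit slope on points in the rotated band
n=x-125;up=np.array([np.sin(a),np.cos(a)])
for k0 in (a,):
    f=-n*np.cos(k0)+(z-100)*np.sin(k0);h=n*np.sin(k0)+(z-100)*np.cos(k0)
    k=(f>20)&(f<170)&(h>22)&(h<42)&(abs(y)<80);print(k.sum())
    if k.sum()>50:
        s1=np.polyfit(f[k],h[k],1)[0];print("hood angle by depth",k0+np.arctan(s1))
rows(p,r,[T(b) for b in np.linspace(a,.865,6)[1:]],-1,1)
```

```text
1.0310288101547693 205.7338026789768 [-0.02188523 -0.07907841 -0.15541532] 31.797754455945938 30.00526338815689 [-1.68872206  5.52717617  0.46965778]
7886
hood angle by depth 1.0337431116563387
5
[[-1, [-0.03, 0.01, 0.06], [0.0, 0.04, 0.0]], [-1, [-0.02, -0.0, 0.06], [0.0, 0.05, 0.0]], [-1, [-0.03, -0.0, 0.06], [0.0, 0.04, 0.0]], [-1, [-0.02, -0.0, 0.07], [0.0, 0.04, 0.0]], [-1, [-0.03, -0.0, 0.06], [-0.0, 0.04, 0.0]]]
```

View pics/s5.png

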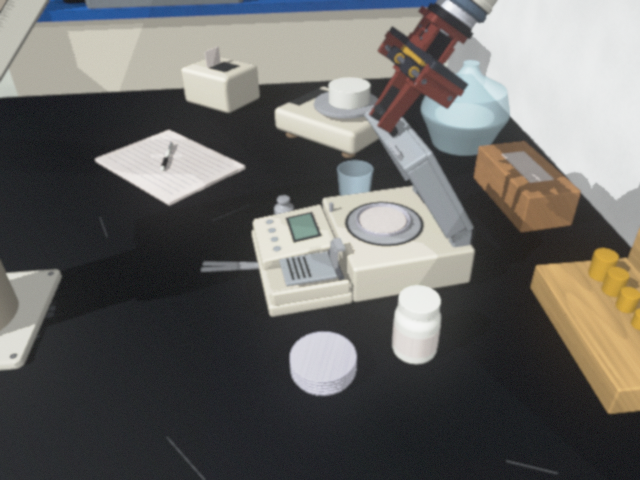

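The hood is held open at (420,170), at 1.03 rad by both estimates. The pan is undisturbed at (385,220) and nothing else has moved. Now I'll ease it back.

>>> jog_arm(
  commands=[
    [-1,[-0.03,0.01,0.06],[0,0.04,0]],
    [-1,[-0.02,0,0.06],[0,0.05,0]],
    [-1,[-0.03,0,0.06],[0,0.04,0]],
    [-1,[-0.02,0,0.07],[0,0.04,0]],
    [-1,[-0.03,0,0.06],[0,0.04,0]],
    [-1,[0,0,0],[0,0,0]],
    [-1,[0,0,0],[0,0,0]],
    [-1,[0,0,0],[0,0,0]],
    [-1,[0,0,0],[0,0,0]],
    [-1,[0,0,0],[0,0,0]],
  ],
)

```text
t: 8.75
ee_pos: [632.1, 68.1, 248.4]
orientation: [3.037, 0.193, -0.675]
ft_force: [-0.8, 9.3, -1.4]
width: 32.0
grasp_force: 30.0
```

Run:
```python
from h import *
from workcell import *
o=get_obs();p,r=now();a,rad=est(p,r);print(a,rad,o["width"],o["grasp_force"],o["ft_force"],abs(o["qvel"]).max())
d=get_image("scene");w=cloud(d)-O;n=w@AX-125;y=w@AY;z=w[...,2]-100
f=-n*np.cos(a)+z*np.sin(a);h=n*np.sin(a)+z*np.cos(a)
k=(f>20)&(f<170)&(h>22)&(h<42)&(abs(y)<80);b=a+np.arctan(np.polyfit(f[k],h[k],1)[0]);print("depth",b)
if .83<a<.9 and .83<b<.9 and o["grasp_force"]>20: print(close_job())
```

```text
0.8630336106863764 205.82834954993558 31.951276184454375 30.002535581588745 [-0.75577934  9.32279141 -1.3574433 ] 0.001433690499124691
depth 0.8650829083519563
the job is handed in; nothing more can be done
None
```

The job is handed in with no verdict returned: I pressed the key to its stop, raised the hood to about 1.03 rad, and eased it back to about 0.865 rad, where the gripper still holds it steadily; nothing looked disturbed in the last picture I viewed, taken with the hood up.

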